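# Bayonet a carved boss into the ball vise

### The job

Mount the honey-coloured chrysanthemum boss in the ball vise, ready for carving: take it out of the storage block, set its metal carrier in the vise head, and turn it while pressing only lightly until its lugs drop through the head's notches and the flange sits flat on the head. Then twist it clockwise, seen from above, until the head's brass lock pin has sprung up into a notch of the flange, and let go. Do not force anything, and leave the other two bosses in their block and the tools and things on the bench where they are.

Things in the scene. Friction and masses are not known exactly. Their poses are not given: they have to be found in the camera images.
- boss_centre (a point): centre (half-way up) of the honey-coloured wood of the chrysanthemum boss to be mounted: a cylinder 52 mm in diameter, topped by carved petals. The plain cylinder to grip runs from 25 mm below to 13 mm above this point, the petals to 25 mm above. z is its axis, up. It is screwed to a metal carrier (see carrier_flange); together about 0.22 kg
- carrier_flange (a point): centre of the underside of the flange of the same boss's aluminium bayonet carrier, 31 mm below boss_centre; same axes. The flange is 72 mm in diameter, 6 mm thick, with three notches 9 mm wide through its rim, 120 degrees apart, midway between the lugs on the spigot below
- spigot_foot (a point): centre of the lower end of the carrier's spigot, 51 mm below boss_centre; same axes. The spigot is 32 mm in diameter and 20 mm long, end chamfered 3 mm. Three equal lugs on it, 120 degrees apart, the first along x: 10.5 mm wide, reaching 23 mm from the axis, from 8 to 13.5 mm above this point
- ball_vise: engraver's ball vise, fixed: dark steel ball, 120 mm, in a brown leather ring 152 mm wide and 30 mm high, with a round steel head on top. Origin under its centre, on the bench. The head can turn about the vertical axis and stands at an angle this pose does NOT tell; a friction drag of 0.5 N m holds it: pressing hard while turning, or twisting on against the stop, drags it round
- head_face (a point): centre of the head's flat top face, 125 mm above the bench (axes of ball_vise, not of the head). Head 92 mm wide. The face is a lip 5 mm thick with a hole 34.6 mm wide and three notches for the lugs, 120 degrees apart, 15.5 mm wide, reaching 25 mm from the axis. With the spigot's foot 8 mm down the hole, the lugs ride on the face unless they meet the notches within about 6 degrees
- lock_pin (a joint): brass spring pin, 5 mm wide, in the head's face 31.5 mm from its axis: 0 m when up (3.5 mm proud), 0.0035 m when the flange, lying on the face, presses it in (2 N). Lugs in the notches, the carrier drops 12 mm to lie so; twisted 45 degrees clockwise from there (lugs under the lip, 1.5 mm play, stop at about 48 degrees) a flange notch lets the pin up to 0: locked
- boss_block: plywood storage block 88 x 325 x 34 mm, fixed, long side along its y; origin under its centre. Three bores 52 mm wide, 108 mm apart along y, each holding a boss (in any order): carrier flange resting on the block's top, spigot in the bore. Lift a boss straight out
- lotus_boss: bystander: dark walnut lotus-bud boss on a like carrier, in the block; origin at its spigot's foot, top 96 mm above it
- blank_boss: bystander: pale uncarved boss with pencil lines on a like carrier, in the block; origin at its spigot's foot, top 74 mm above it
- gouge_wide: bystander: wide gouge lying on the bench, 225 mm long, brown handle; origin on the bench under its middle
- gouge_narrow: bystander: narrow gouge lying on the bench, 225 mm long, reddish handle; origin on the bench under its middle
- mallet: bystander: steel hammer with a pale wooden handle lying on the bench, 260 mm long; origin on the bench under its middle
- dust_brush: bystander: dusting brush lying on the bench, 200 mm long; origin on the bench under its middle
- cork_block: bystander: cork sanding block 75 x 45 x 30 mm; origin under its centre
- wax_tin: bystander: round green wax tin, 77 mm in diameter, 32 mm high; origin under its centre
There are look-alikes about, which are no part of the job. What is shaped like the ball_vise but green is not meant. What is shaped like the part that bears boss_centre but pink is not meant.

How it is judged:
On the way:
1. the lugs have dropped through the notches: the flange lies on the head's face and presses the lock pin down (z of boss_centre in the frame of ball_vise below 0.1585 m and horizontal distance between boss_centre and ball_vise below 0.004 m and value of joint lock_pin above 0.002 m), for 0.1 s.
At the end, for the whole second after the job is handed in: the chrysanthemum boss stands upright (within 3 degrees) in the vise head, centred within 3 mm, its flange flat on the head's face (within 2 mm), twisted home so that the lock pin is up in a flange notch (within 1 mm of fully up), released; the other two bosses are in their block (z of boss_centre in the frame of ball_vise between 0.154 and 0.158 m and horizontal distance between boss_centre and ball_vise below 0.003 m and angle between boss_centre's own z axis and vertical below 0.05 rad and value of joint lock_pin below 0.001 m and distance between each of lotus_boss, blank_boss and boss_block below 0.125 m); the robot touches nothing.
It fails at once if the boss is forced: pressed or levered against the vise with more than 60 N (contact force between mum_boss and ball_vise above 60 N).
It fails at once if another boss is disturbed (moved more than 10 mm) (distance of any of lotus_boss, blank_boss from where it was at the start of the episode above 0.01 m).
It fails at once if a tool or other thing on the bench is moved more than 20 mm (distance of any of gouge_wide, gouge_narrow, mallet, dust_brush, cork_block, wax_tin from where it was at the start of the episode above 0.02 m).
It also fails if it takes over 58 s, if anything falls off the work surface, if the arm or the gripper's body presses on something with over 40 N, if the wrist force passes 120 N, or if a joint passes its speed limit or range.

### The arm

A 7-joint arm with a two-finger parallel gripper is mounted at the origin on the work surface. World frame = base frame: x ahead of the robot, y to its left, z up, the work surface at z = 0. Lengths are in m, angles in rad, forces in N, time in s.
With the tool pointing down it reaches from about 0.4 to 0.85 m from the base axis. Payload 10.4 kg.
Tool frame: the origin (TCP) lies midway between the tips of the shut fingers; the grasp point (between the pads) lies 19 mm behind it; z points along the fingers, y is the line along which they close (so a half turn about z gives the same grasp; the last joint's range is limited). The gripper opens to 87 mm and grips with 3 to 60 N. Pads are 19 mm wide; open, the fingers measure 117 mm over their backs; the gripper's body (75 mm by 190 mm) begins 51 mm behind the grasp point.
Start: joints at [-1.195, 0.332, -0.065, 1.46, 0.022, 1.35, -0.088], TCP at [0.243, 0.576, 0.223] pointing down, gripper open.
Joint ranges: [-2.6, 2.6], [-0.5, 2.12], [-1.47, 1.34], [0.16, 2.42], [-1.27, 4.41], [0.06, 2.06], [-2.6, 2.6]. Speed limits (rad/s): [2.22, 2.22, 2.79, 2.79, 3.14, 3.14, 3.14].

### API

Orientations are given as a unit quaternion [x, y, z, w].
In Python, from bench import r gives the robot as it stands.
- The arm moves only by the tool carry_out, never from a script. Its argument "steps" is a list that holds one entry, the list of rows, each a list of 6 numbers: the shift along the tool's x, y, z in cm, then the turn, a rotation vector about the tool's x, y, z in rad. In form: [[[dx, dy, dz, wx, wy, wz], ...]]. A call has 1 to 20 rows; each row is the pose to reach, as a shift and turn from the pose commanded when the call began, along the tool's axes at that moment; what a row does not reach only later rows make up. A row lasts 1/12 s, in which the tool goes at most 41.7 mm and 7.16 degrees, less where a joint would pass 70% of its speed; a pose out of reach is approached as far as the arm can. A call with a gripper value outside its range is refused whole. "hand" is the closure, from -1 (fully open) to 1 (shut), set as the call begins (left out, the last holds). The fingers move at their own pace and stop on an object; "squeeze" is the grip in N (left out, the last holds). Time passes only in rows, so rows that repeat a pose let the fingers close. It gives the time, the measured TCP pose, the force, the opening and the grip force at its end, in the units of the state.
- r.read_state(): the state, without advancing time (a new reading comes with each control period).
- r.camera(name): name is "scene" or "top" or "wrist"; returns the picture (480x640x3 uint8, red, green, blue); there is no depth.
- r.camera_params(name): a dict with "fx", "fy", "cx", "cy" (pixels), "D" ([k1, k2, p1, p2, k3] as OpenCV has them; the pictures are not rectified), "view" (4x4, takes a point from world to camera coordinates). Camera axes: x right, y up, looking along -z (the intrinsics and any distortion apply to the point x, -y, -z); pixel columns grow to the right and rows downward; lengths in m; the calibration is good to about 2 mm. A picture is of the moment at which its call begins: read the wrist's pose just before it. camera_params takes no time and is no camera call; for the wrist camera it gives the pose at the moment of the call.
- r.close_job(): hands the job in; it is judged then, once.
The state is a dict: "time": time; "joint_positions": joint angles; "joint_vel": joint speeds; "joint_torque": joint torques, N m; "ee_pos": TCP position; "eef_rot": TCP orientation; "ft_force": force on the tool from outside, world axes, zero at the start; "torque": the same for the moment, N m; "width": finger opening in m; "grip_force": force on a finger pad.
Only numpy, scipy, OpenCV 4.12 (cv2) and the standard library are available. Lean on these libraries where they do the work, as an engineer would, in place of code of your own. Each camera call takes 0.05 s, during which the arm holds its last target. There are 200 camera calls.

## Working session

There is one attempt and no reset: what is moved stays moved. The work goes in short steps, Python scripts to look and compute and a tool call to move; the robot and the scene stay as the last step left them, time stands still between calls to the robot, and variables do not carry over. Pictures are saved under pics/ and viewed, at most 10 in all, crops included, and the job is handed in when it is done.

Besides the shell and the picture viewer there is one more tool, called after "Emit:" as name(argument=value, ...) on one line, values as JSON. carry_out: Moves the arm, as the interface text tells. Its arguments: {"type":"object","properties":{"steps":{"type":"array","items":{"type":"array","items":{"type":"array","items":{"type":"number"}}}},"hand":{"type":"number"},"squeeze":{"type":"number"}},"required":["steps"]}

```bash
mkdir -p pics; ls; python3 - <<'E'
from bench import r
import cv2
s=r.read_state(); print(s)
for n in ("scene","top"):
    cv2.imwrite(f"pics/{n}0.png",r.camera(n)[:,:,::-1]); print(n,r.camera_params(n))
E
```

```text
pics
{'time': 0.0, 'joint_positions': array([-1.19458232,  0.3328801 , -0.06467   ,  1.46097873,  0.02162197,
        1.34988982, -0.08849795]), 'joint_vel': array([-1.66471186e-03, -1.48317774e-03, -1.49397733e-03,  6.15320279e-04,
       -2.92022165e-05,  1.86296678e-03, -3.67372257e-04]), 'joint_torque': array([ 2.92669074e-04, -6.23270273e+01,  2.46753241e-02, -3.89881468e+01,
       -6.13285415e-02,  3.98272520e-02,  1.55250596e-04]), 'ee_pos': array([0.24257766, 0.57556919, 0.22173087]), 'eef_rot': array([ 1.98087920e-01,  9.80183984e-01, -7.23824108e-04, -9.53503999e-05]), 'ft_force': array([ 1.19440528, -0.1431579 ,  0.16033378]), 'torque': array([ 0.04153377,  0.01299545, -0.01499474]), 'grip_force': 0.0, 'width': 0.08655535643270384}
scene {'fx': 607.8221451753553, 'fy': 607.8221451753553, 'cx': 311.8075205926729, 'cy': 236.05049267286523, 'D': array([-0.01658509,  0.        ,  0.        ,  0.        ,  0.        ]), 'view': array([[-0.54681755,  0.83722858, -0.00623491,  0.32950929],
       [-0.50153685, -0.32158674,  0.80314554,  0.16629718],
       [ 0.67041133,  0.44230111,  0.59575026, -1.86279352],
       [ 0.        ,  0.        ,  0.        ,  1.        ]])}
top {'fx': 620.6051638426658, 'fy': 620.6051638426658, 'cx': 315.9554565035494, 'cy': 244.5617881556733, 'D': array([-0.05616615,  0.        ,  0.        ,  0.        ,  0.        ]), 'view': array([[-0.02646827, -0.99962096, -0.00757379, -0.02467603],
       [ 0.98968017, -0.0272709 ,  0.14067498, -0.5184461 ],
       [-0.1408282 , -0.00377221,  0.99002686, -1.25248011],
       [ 0.        ,  0.        ,  0.        ,  1.        ]])}
```

View pics/scene0.png

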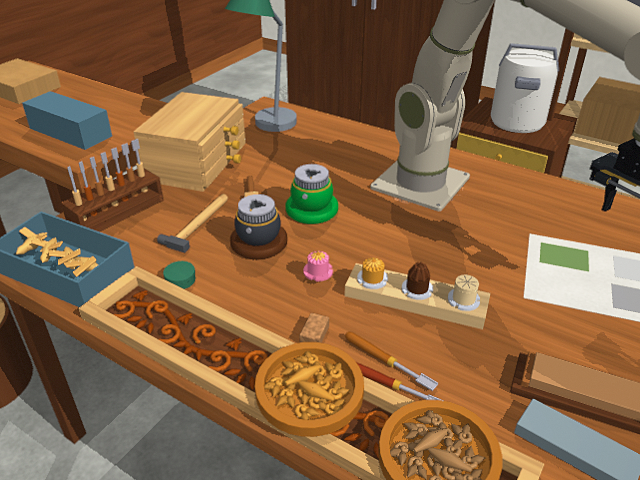

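View pics/top0.png

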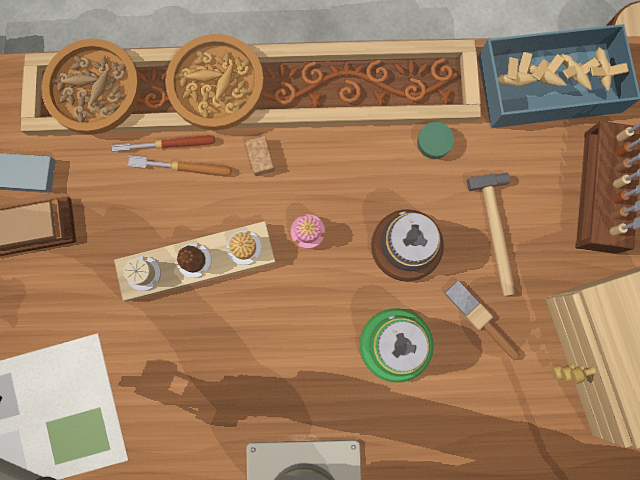

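Top picture: the candidates for the boss are the honey one in the block (242,245) and the pink one on the bench (307,231). The candidates for the vise are the dark one in brown leather (413,240) and the green one (403,345). I choose the honey boss and the dark vise, and check both in an enlarged crop.

```bash
cat > h.py <<'E'
import numpy as np, cv2
from bench import r
from scipy.spatial.transform import Rotation as R
def ray(P,uv):
    K=np.array([[P['fx'],0,P['cx']],[0,P['fy'],P['cy']],[0,0,1]])
    a=cv2.undistortPoints(np.array([[uv]],float),K,np.array(P['D'],float))[0,0]
    V=np.array(P['view']); d=V[:3,:3].T@np.array([a[0],-a[1],-1]); o=-V[:3,:3].T@V[:3,3]
    return o,d
def at(P,uv,z):
    o,d=ray(P,uv); return o+d*(z-o[2])/d[2]
def pix(P,X):
    K=np.array([[P['fx'],0,P['cx']],[0,P['fy'],P['cy']],[0,0,1]])
    V=np.array(P['view']); c=V[:3,:3]@np.asarray(X,float)+V[:3,3]
    return cv2.projectPoints(np.array([[c[0],-c[1],-c[2]]]),np.zeros(3),np.zeros(3),K,np.array(P['D'],float))[0][0,0]
def move(s,pos,yaw=None):
    """shift in tool axes (cm) to get TCP to pos"""
    M=R.from_quat(s['eef_rot']); return 100*M.inv().apply(np.array(pos)-s['ee_pos'])
E
python3 - <<'E'
from h import *
P=r.camera_params("top")
for n,uv,z in [("mum top",(242,243),.09),("vise",(413,238),.125),("pink",(307,229),.09),("blank",(141,270),.09),("lotus",(191,257),.11)]:
    print(n,at(P,uv,z).round(4))
im=cv2.imread("pics/top0.png")
a=cv2.resize(im[195:285,195:285],(400,400),interpolation=cv2.INTER_CUBIC); b=cv2.resize(im[195:285,365:455],(400,400),interpolation=cv2.INTER_CUBIC)
cv2.imwrite("pics/crop1.png",np.hstack([a,b]))
s=r.read_state(); print(R.from_quat(s['eef_rot']).as_matrix().round(3))
E
```

```text
mum top [0.5172 0.1085 0.09  ]
vise [ 0.5127 -0.2272  0.125 ]
pink [ 0.5419 -0.0218  0.09  ]
blank [0.4684 0.3109 0.09  ]
lotus [0.4893 0.2065 0.11  ]
[[-0.922  0.388 -0.   ]
 [ 0.388  0.922 -0.001]
 [-0.    -0.001 -1.   ]]
```

View pics/crop1.png

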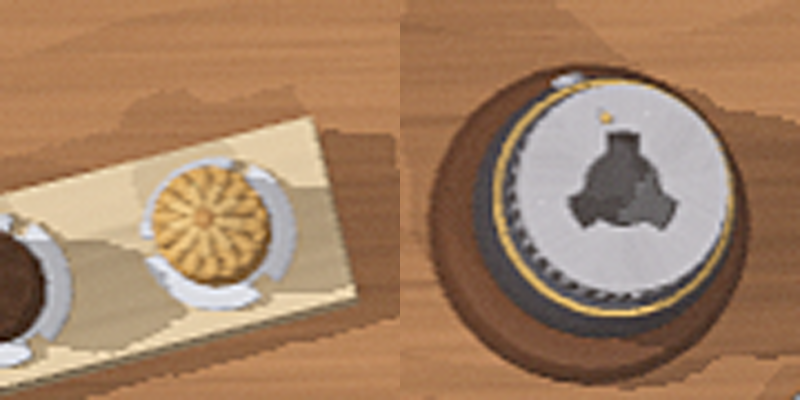

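The left crop shows the honey boss with top centre near (241,244) and flange notches at top, left and lower right, so its lugs stand at about 40° world yaw (mod 120). The right crop shows the dark vise's face with notches near 0° world yaw and the brass pin at about +13°. Both are the described ones. Going above the boss.

Emit:
carry_out(steps=[[[-43.4,-32.4,0,0,0,0.925],[-43.4,-32.4,0,0,0,0.925],[-43.4,-32.4,0,0,0,0.925],[-43.4,-32.4,0,0,0,0.925],[-43.4,-32.4,0,0,0,0.925],[-43.4,-32.4,0,0,0,0.925],[-43.4,-32.4,0,0,0,0.925],[-43.4,-32.4,0,0,0,0.925],[-43.4,-32.4,0,0,0,0.925],[-43.4,-32.4,0,0,0,0.925],[-43.4,-32.4,0,0,0,0.925],[-43.4,-32.4,0,0,0,0.925],[-43.4,-32.4,0,0,0,0.925],[-43.4,-32.4,0,0,0,0.925],[-43.4,-32.4,0,0,0,0.925],[-43.4,-32.4,0,0,0,0.925],[-43.4,-32.4,0,0,0,0.925],[-43.4,-32.4,0,0,0,0.925],[-43.4,-32.4,0,0,0,0.925],[-43.4,-32.4,0,0,0,0.925]]], hand=-1)

```text
time: 1.77
ee_pos: [0.5166, 0.1096, 0.2226]
eef_rot: [0.614, 0.789, 0.0, -0.0]
ft_force: [-0.4, 0.6, 0.9]
width: 0.0871
grip_force: 0.0
```

```bash
python3 - <<'E'
from h import *
s=r.read_state(); P=r.camera_params("wrist"); im=r.camera("wrist")
print(s['time'],s['ee_pos'],R.from_quat(s['eef_rot']).as_matrix().round(3),s['joint_positions'].round(2))
print(P)
import pickle; pickle.dump((s,P),open("w1.pkl","wb"))
cv2.imwrite("pics/w1.png",im[:,:,::-1])
print(pix(P,(.517,.1085,.09)))
E
```

```text
1.7667 [0.51657348 0.10960973 0.22256185] [[-0.246  0.969  0.   ]
 [ 0.969  0.246  0.   ]
 [ 0.     0.    -1.   ]] [-0.67  0.11  0.41  1.74 -0.05  1.3  -0.  ]
{'fx': 364.9414399824364, 'fy': 364.9414399824364, 'cx': 323.40634377591334, 'cy': 231.86769071045745, 'D': array([-0.05850927,  0.        ,  0.        ,  0.        ,  0.        ]), 'view': array([[ 9.69439926e-01,  2.45327082e-01,  9.23229744e-04,
        -5.26549391e-01],
       [-2.33872393e-01,  9.25298803e-01, -2.98539494e-01,
         5.48732072e-02],
       [-7.40940864e-02,  2.89200187e-01,  9.54396835e-01,
        -3.84701132e-01],
       [ 0.00000000e+00,  0.00000000e+00,  0.00000000e+00,
         1.00000000e+00]])}
[325.020265   222.93045064]
```

View pics/w1.png

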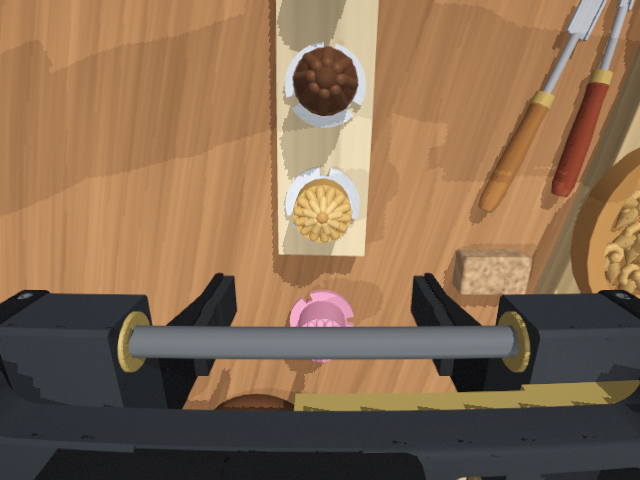

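The wrist picture shows the honey boss with its petal centre at about (322,216), the lotus at (325,80) and the pink one at (322,320). I'll refine by comparing the honey mask with a projected cylinder outline.

```bash
cat >> h.py <<'E'
def hull(P,c,parts):
    """filled mask of stacked discs: parts = [(r,z)]"""
    m=np.zeros((480,640),np.uint8); t=np.linspace(0,2*np.pi,60)
    pts=np.array([pix(P,(c[0]+q*np.cos(a),c[1]+q*np.sin(a),z)) for q,z in parts for a in t],np.float32)
    h=cv2.convexHull(pts); cv2.fillPoly(m,[np.round(h*16).astype(np.int32)],255,shift=4); return m
def cen(m):
    M=cv2.moments(m,True); return np.array([M['m10'],M['m01']])/M['m00'],M['m00']
E
python3 - <<'E'
from h import *
import pickle
for n,f,P,uv in [("wrist","w1",pickle.load(open("w1.pkl","rb"))[1],(322,216)),("top","top0",r.camera_params("top"),(241,244))]:
    print(n,"button",at(P,uv,.09).round(4))
    im=cv2.imread(f"pics/{f}.png"); hsv=cv2.cvtColor(im,cv2.COLOR_BGR2HSV)
    m=cv2.inRange(hsv,(8,95,60),(30,255,255))
    roi=hull(P,(.5172,.1085),[(36,.04)] and [(.034,.04),(.034,.09)]); m&=roi
    k,l,st,ce=cv2.connectedComponentsWithStats(m); i=1+np.argmax(st[1:,4]); mm=(l==i).astype(np.uint8); print(st[i],ce[i])
    c=np.array([.517,.1085])
    for _ in range(4):
        p,a=cen(hull(P,c,[(.026,.04),(.026,.078),(.02,.09)])); z=.065
        d=at(P,ce[i],z)-at(P,p,z); c=c+d[:2]
    print(n,c.round(4),a,p)
# flange in wrist image: bright low-saturation
im=cv2.imread("pics/w1.png"); P=pickle.load(open("w1.pkl","rb"))[1]
hsv=cv2.cvtColor(im,cv2.COLOR_BGR2HSV)
m=cv2.inRange(hsv,(90,0,120),(140,90,255)); m[:, :270]=0; m[:,380:]=0; m[:160]=0; m[250:]=0
ys,xs=np.nonzero(m); w=np.array([at(P,(x,y),.040)[:2] for x,y in zip(xs,ys)])
cc,rad=cv2.minEnclosingCircle(w.astype(np.float32)*1000); print("flange",cc,rad)
a=np.degrees(np.arctan2(w[:,1]-cc[1]/1000,w[:,0]-cc[0]/1000)); rr=np.hypot(w[:,0]-cc[0]/1000,w[:,1]-cc[1]/1000)
print(np.c_[np.arange(-180,180,5),np.histogram(a[(rr>.0305)],72,(-180,180))[0]].tolist())
E
```

```text
wrist button [0.5131 0.1137 0.09  ]
[ 293  179   59   64 2907] [321.99931201 210.7254902 ]
wrist [0.5134 0.112 ] 3156.0 [321.96197719 210.76235741]
top button [0.5152 0.1105 0.09  ]
[230 233  26  27 544] [242.24264706 245.47610294]
top [0.5163 0.1115] 630.0 [242.21746032 245.43650794]
flange (513.2320556640625, 112.71733093261719) 35.53653335571289
[[-180, 14], [-175, 16], [-170, 15], [-165, 13], [-160, 16], [-155, 15], [-150, 6], [-145, 0], [-140, 0], [-135, 1], [-130, 2], [-125, 0], [-120, 0], [-115, 0], [-110, 0], [-105, 0], [-100, 0], [-95, 0], [-90, 0], [-85, 0], [-80, 0], [-75, 0], [-70, 0], [-65, 0], [-60, 0], [-55, 0], [-50, 0], [-45, 0], [-40, 0], [-35, 0], [-30, 1], [-25, 0], [-20, 0], [-15, 2], [-10, 14], [-5, 15], [0, 15], [5, 14], [10, 14], [15, 15], [20, 16], [25, 14], [30, 15], [35, 14], [40, 16], [45, 15], [50, 15], [55, 15], [60, 14], [65, 17], [70, 15], [75, 16], [80, 17], [85, 18], [90, 5], [95, 0], [100, 0], [105, 3], [110, 17], [115, 17], [120, 15], [125, 17], [130, 14], [135, 15], [140, 16], [145, 14], [150, 16], [155, 15], [160, 15], [165, 15], [170, 15], [175, 15]]
```

Flange fit: centre (0.513, 0.1125), radius 35.5 mm (36 expected), one notch at 99°, so the lugs are at 39° mod 120. Now descending.

Emit:
carry_out(steps=[[[0.36,-0.25,3,0,0,0],[0.36,-0.25,6,0,0,0],[0.36,-0.25,9,0,0,0],[0.36,-0.25,11,0,0,0],[0.36,-0.25,13,0,0,0],[0.36,-0.25,14.5,0,0,0],[0.36,-0.25,16,0,0,0],[0.36,-0.25,17,0,0,0],[0.36,-0.25,17.4,0,0,0],[0.36,-0.25,17.4,0,0,0],[0.36,-0.25,17.4,0,0,0],[0.36,-0.25,17.4,0,0,0]]])

```text
time: 2.82
ee_pos: [0.5141, 0.112, 0.0495]
eef_rot: [0.615, 0.789, 0.001, 0.0]
ft_force: [-0.5, 0.8, 0.7]
width: 0.0867
grip_force: 0.0
```

Emit:
carry_out(steps=[[[0,-0.05,0,0,0,0],[0,-0.05,0,0,0,0],[0,-0.05,0,0,0,0],[0,-0.05,0,0,0,0],[0,-0.05,0,0,0,0],[0,-0.05,0,0,0,0],[0,-0.05,0,0,0,0],[0,-0.05,0,0,0,0]]], hand=1, squeeze=30)

```text
time: 3.48
ee_pos: [0.5132, 0.1117, 0.0486]
eef_rot: [0.615, 0.789, 0.0, 0.0]
ft_force: [0.5, 0.8, -0.3]
width: 0.0514
grip_force: 30.0
```

Emit:
carry_out(steps=[[[0,0,-1,0,0,0],[0,0,-3,0,0,0],[0,0,-6,0,0,0],[0,0,-10,0,0,0],[0,0,-14,0,0,0],[0,0,-17,0,0,0],[0,0,-19,0,0,0],[0,0,-20,0,0,0],[0,0,-20,0,0,0],[0,0,-20,0,0,0]]])

```text
time: 4.32
ee_pos: [0.5126, 0.1115, 0.2477]
eef_rot: [0.615, 0.789, -0.0, -0.0]
ft_force: [-1.0, -0.2, -3.0]
width: 0.0512
grip_force: 30.0
```

```bash
python3 - <<'E'
from h import *
T=r.camera_params("top"); c=at(T,(415.2,237),.125); print("vise",c)
s=r.read_state(); P=r.camera_params("wrist"); cv2.imwrite("pics/w2.png",r.camera("wrist")[:,:,::-1])
import pickle; pickle.dump((s,P),open("w2.pkl","wb"))
print(s['ee_pos'],s['ft_force'],s['width'],s['joint_positions'].round(2))
M=R.from_quat(s['eef_rot']).as_matrix(); p=s['ee_pos']
print("cam in tool",M.T@(-P['view'][:3,:3].T@P['view'][:3,3]-p))
for nm,v in [("flange far edge",(.036,0,.015)),("flange near",(-.036,0,.015)),("flange right",(0,.036,.015)),("foot far",(.016,0,.035)),("top",(0,0,-.041))]: print(nm,pix(P,p+M@np.array(v)).round())
for d in (0,.03,.05,.07,.09): print(d,[pix(P,p+M@np.array((d+e,0,p[2]-.125))).round() for e in (-.046,0,.046)])
E
```

```text
vise [ 0.51450303 -0.23155549  0.125     ]
[0.51260219 0.11154798 0.24771243] [-1.01158555 -0.20226682 -3.03560422] 0.0511706650918009 [-0.69  0.09  0.41  1.71 -0.04  1.35 -0.02]
cam in tool [ 0.08294789 -0.00141984 -0.16144059]
flange far edge [326. 216.]
flange near [326. 340.]
flange right [394. 282.]
foot far [326. 241.]
top [327. 344.]
0 [array([325., 277.]), array([325., 225.]), array([325., 168.])]
0.03 [array([325., 243.]), array([325., 188.]), array([325., 128.])]
0.05 [array([325., 220.]), array([325., 163.]), array([325., 100.])]
0.07 [array([325., 196.]), array([325., 136.]), array([325.,  71.])]
0.09 [array([325., 170.]), array([325., 108.]), array([325.,  41.])]
```

Emit:
carry_out(steps=[[[-1,-0.3,0,0,0,0.02],[-3.5,-1.1,0,0,0,0.06],[-7,-2.3,0,0,0,0.12],[-10.5,-3.4,0,0,0,0.19],[-14,-4.6,0,0,0,0.25],[-17.5,-5.7,0,0,0,0.31],[-21,-6.9,0,0,0,0.37],[-24.5,-8,0,0,0,0.44],[-28,-9.2,0,0,0,0.5],[-31,-10.2,0,0,0,0.55],[-34,-11.2,0,0,0,0.6],[-36.5,-12,0,0,0,0.65],[-38.1,-12.5,0,0,0,0.68],[-38.1,-12.5,0,0,0,0.68],[-38.1,-12.5,0,0,0,0.68],[-38.1,-12.5,0,0,0,0.68],[-38.1,-12.5,0,0,0,0.68]]])

```text
time: 5.78
ee_pos: [0.4849, -0.2874, 0.2481]
eef_rot: [0.842, 0.539, -0.0, -0.001]
ft_force: [-0.1, 0.1, -3.4]
width: 0.0515
grip_force: 30.0
```

```bash
python3 - <<'E'
from h import *
s=r.read_state(); P=r.camera_params("wrist"); cv2.imwrite("pics/w3.png",r.camera("wrist")[:,:,::-1])
import pickle; pickle.dump((s,P),open("w3.pkl","wb"))
print(s['ee_pos'],R.from_quat(s['eef_rot']).as_matrix().round(3),s['ft_force'],s['width'],s['joint_positions'].round(2))
print(pix(P,(.5125,-.2295,.125)))
E
```

```text
[ 0.48490566 -0.28744913  0.2480591 ] [[ 0.418  0.908 -0.001]
 [ 0.908 -0.418  0.001]
 [ 0.    -0.001 -1.   ]] [-0.10595369  0.11461469 -3.41347945] 0.05147278493659281 [-0.22  0.22  0.8   1.62 -0.16  1.37  0.16]
[326.26616371 142.81904042]
```

View pics/w3.png

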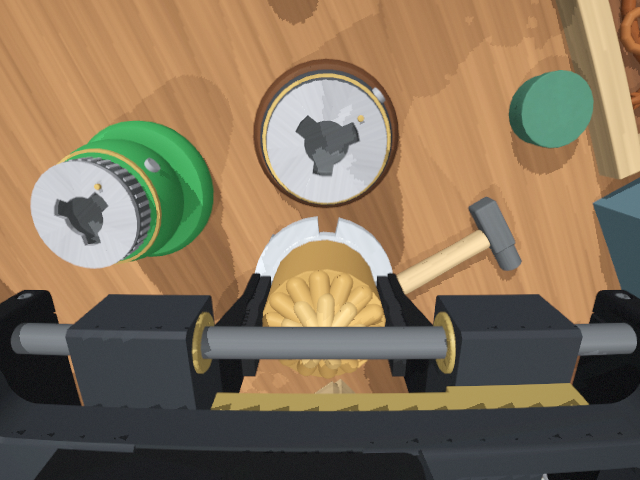

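The vise face is at about (326,142) with notches at (350,133), (305,125), (323,172) and the pin at (361,119). The held boss's flange arc is visible with a notch at (328,222). Fitting both.

```bash
cat > fit.py <<'E'
from h import *
import pickle,sys
f=sys.argv[1]; s,P=pickle.load(open(f+".pkl","rb")); im=cv2.imread(f"pics/{f}.png"); g=cv2.cvtColor(im,cv2.COLOR_BGR2HSV)
M=R.from_quat(s['eef_rot']).as_matrix()
def polar(c,z,rad):
    a=np.arange(0,360,1.); pts=np.array([pix(P,(c[0]+rad*np.cos(t),c[1]+rad*np.sin(t),z)) for t in np.radians(a)],np.float32)
    return a,[cv2.remap(ch,pts[:,0],pts[:,1],cv2.INTER_LINEAR).ravel().astype(int) for ch in cv2.split(g)]
def runs(a,b):
    b=np.r_[b]; i=np.flatnonzero(np.diff(b.astype(int))); return a[i].tolist(), bool(b[0])
# face
c0=at(P,(326,142),.125)[:2]
m=(cv2.inRange(g,(0,0,100),(180,60,255))&hull(P,c0,[(.050,.125)]))
m=cv2.morphologyEx(m,cv2.MORPH_OPEN,np.ones((5,5)))
k=cv2.findContours(m,cv2.RETR_EXTERNAL,cv2.CHAIN_APPROX_NONE)[0]; k=max(k,key=cv2.contourArea)[:,0]
w=np.array([at(P,q,.125)[:2] for q in k])
def circ(w):
    for _ in range(5):
        A=np.c_[2*w,np.ones(len(w))]; x=np.linalg.lstsq(A,(w**2).sum(1),rcond=None)[0]; rad=np.sqrt(x[2]+x[0]**2+x[1]**2)
        e=np.abs(np.hypot(*(w-x[:2]).T)-rad); w=w[e<max(.0008,1.5*np.median(e))]
    return x[:2],rad,len(w)
c,rad,n=circ(w); print("face",c.round(4),rad.round(4),n)
a,(h,sa,v)=polar(c,.125,.0215); print("dark runs",runs(a,v<130))
# flange of held boss
z=s['ee_pos'][2]-.0086
f0=s['ee_pos'][:2]
m=(cv2.inRange(g,(80,0,120),(150,80,255))&hull(P,f0,[(.039,z)])); m[250:]=0; m[:205]=0
m=cv2.morphologyEx(m,cv2.MORPH_OPEN,np.ones((3,3)))
k=cv2.findContours(m,cv2.RETR_EXTERNAL,cv2.CHAIN_APPROX_NONE)[0]
w=np.vstack([q[:,0] for q in k]); w=np.array([at(P,q,z)[:2] for q in w]); rr=np.hypot(*(w-f0).T); w=w[rr>.033]
fc,fr,n=circ(w); print("flange",fc.round(4),fr.round(4),n,"rel TCP tool axes mm",(1000*M[:2,:2].T@(fc-f0)).round(2))
for R0 in (.033,.034):
    a,(h,sa,v)=polar(fc,z,R0); b=(sa<80)&(v>120); az=np.degrees(np.arctan2(M[1,0],M[0,0])); aa=(a-az+180)%360-180; o=np.argsort(aa); k=abs(aa[o])<50; print("flange notch rel tool x deg",runs(aa[o][k],b[o][k]), "tool x yaw",az.round(2))
E
python3 fit.py w3
```

```text
face [ 0.5125 -0.2293] 0.0461 348
dark runs ([15.0, 97.0, 138.0, 216.0, 256.0, 335.0], True)
flange [ 0.4848 -0.2846] 0.0339 102 rel TCP tool axes mm [ 2.58 -1.32]
flange notch rel tool x deg ([-12.264809952037211, 4.735190047962789], True) tool x yaw 65.26
flange notch rel tool x deg ([-12.264809952037211, 3.7351900479627886], True) tool x yaw 65.26
```

Emit:
carry_out(steps=[[[1,0,0,0,0,0.02],[3,0.05,0,0,0,0.05],[5,0.1,0,0,0,0.1],[6.37,0.11,1,0,0,0.105],[6.37,0.11,3,0,0,0.105],[6.37,0.11,5,0,0,0.105],[6.37,0.11,6.5,0,0,0.105],[6.37,0.11,7.5,0,0,0.105],[6.37,0.11,8,0,0,0.105],[6.37,0.11,8,0,0,0.105],[6.37,0.11,8,0,0,0.105],[6.37,0.11,8,0,0,0.105],[6.37,0.11,8,0,0,0.105],[6.37,0.11,8,0,0,0.105]]])

```text
time: 7.0
ee_pos: [0.513, -0.2311, 0.1692]
eef_rot: [0.87, 0.494, 0.0, 0.0]
ft_force: [0.6, 0.5, -2.8]
width: 0.0511
grip_force: 30.0
```

```bash
python3 - <<'E'
from h import *
s=r.read_state(); S=r.camera_params("scene"); im=r.camera("scene")[:,:,::-1]; t=r.camera("top")[:,:,::-1]
cv2.imwrite("pics/s4.png",im); cv2.imwrite("pics/t4.png",t)
T=r.camera_params("top")
print(s['ee_pos'],s['ft_force'])
u=pix(S,(.5125,-.2293,.15)).astype(int)
a=cv2.resize(im[u[1]-50:u[1]+50,u[0]-50:u[0]+50],(600,600),interpolation=cv2.INTER_CUBIC); cv2.imwrite("pics/s4c.png",a)
print(u,pix(S,(.5125,-.2293,.125)))
E
```

```text
[ 0.51304266 -0.2311342   0.1691816 ] [ 0.55766528  0.50599984 -2.75636471]
[254 194] [255.40962889 203.27367013]
```

View pics/s4c.png

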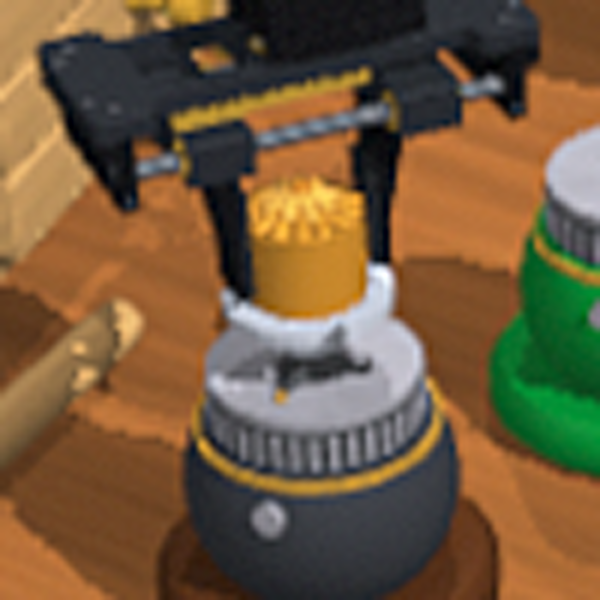

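The scene crop shows the boss upright over the head, with nothing fouling. Lowering gently into the hole.

Emit:
carry_out(steps=[[[0.07,-0.1,0.3,0,0,0],[0.07,-0.1,0.6,0,0,0],[0.07,-0.1,0.8,0,0,0],[0.07,-0.1,0.95,0,0,0],[0.07,-0.1,1.05,0,0,0],[0.07,-0.1,1.15,0,0,0],[0.07,-0.1,1.25,0,0,0],[0.07,-0.1,1.35,0,0,0],[0.07,-0.1,1.45,0,0,0],[0.07,-0.1,1.45,0,0,0],[0.07,-0.1,1.45,0,0,0]]])

```text
time: 8.02
ee_pos: [0.5124, -0.2299, 0.154]
eef_rot: [0.87, 0.494, 0.0, 0.0]
ft_force: [1.2, 0.4, -4.3]
width: 0.0514
grip_force: 30.0
```

Emit:
carry_out(steps=[[[0,0,0.05,0,0,0],[0,0,0.1,0,0,0],[0,0,0.15,0,0,0],[0,0,0.2,0,0,0],[0,0,0.25,0,0,0],[0,0,0.3,0,0,0],[0,0,0.35,0,0,0],[0,0,0.4,0,0,0],[0,0,0.4,0,0,0]]])

```text
time: 8.77
ee_pos: [0.5124, -0.2299, 0.15]
eef_rot: [0.87, 0.494, 0.0, 0.0]
ft_force: [3.4, -0.2, -2.4]
width: 0.0512
grip_force: 30.0
```

Emit:
carry_out(steps=[[[0,0,0.05,0,0,0],[0,0,0.1,0,0,0],[0,0,0.15,0,0,0],[0,0,0.2,0,0,0],[0,0,0.25,0,0,0],[0,0,0.3,0,0,0],[0,0,0.3,0,0,0]]])

```text
time: 9.35
ee_pos: [0.5124, -0.2299, 0.147]
eef_rot: [0.87, 0.494, 0.0, 0.0]
ft_force: [3.3, 0.3, -1.0]
width: 0.0512
grip_force: 30.0
```

Emit:
carry_out(steps=[[[0,0,0.05,0,0,0],[0,0,0.1,0,0,0],[0,0,0.15,0,0,0],[0,0,0.2,0,0,0],[0,0,0.25,0,0,0],[0,0,0.3,0,0,0],[0,0,0.35,0,0,0],[0,0,0.4,0,0,0],[0,0,0.45,0,0,0],[0,0,0.5,0,0,0],[0,0,0.5,0,0,0]]])

```text
time: 10.27
ee_pos: [0.5123, -0.2299, 0.142]
eef_rot: [0.87, 0.494, 0.0, 0.0]
ft_force: [5.1, -0.5, -0.0]
width: 0.0512
grip_force: 30.0
```

Emit:
carry_out(steps=[[[0.02,0.03,0.05,0,0,0],[0.02,0.03,0.1,0,0,0],[0.02,0.03,0.15,0,0,0],[0.02,0.03,0.2,0,0,0],[0.02,0.03,0.25,0,0,0],[0.02,0.03,0.28,0,0,0],[0.02,0.03,0.28,0,0,0]]])

```text
time: 10.85
ee_pos: [0.5125, -0.2298, 0.1396]
eef_rot: [0.87, 0.494, 0.0, -0.0]
ft_force: [0.7, 1.5, 7.6]
width: 0.0516
grip_force: 30.0
```

The flange is seated at the predicted TCP height of 0.1396 with about 10 N of press. Twisting clockwise with less press.

Emit:
carry_out(steps=[[[0,0,-0.03,0,0,0.04],[0,0,-0.03,0,0,0.08],[0,0,-0.03,0,0,0.12],[0,0,-0.03,0,0,0.16],[0,0,-0.03,0,0,0.2],[0,0,-0.03,0,0,0.24],[0,0,-0.03,0,0,0.28],[0,0,-0.03,0,0,0.32],[0,0,-0.03,0,0,0.36],[0,0,-0.03,0,0,0.4],[0,0,-0.03,0,0,0.4]]])

```text
time: 11.77
ee_pos: [0.5126, -0.2302, 0.1397]
eef_rot: [0.951, 0.31, 0.0, 0.0]
ft_force: [3.3, -1.5, 2.6]
width: 0.0515
grip_force: 30.0
```

```bash
python3 - <<'E'
from h import *
s=r.read_state(); print(s['ee_pos'],s['ft_force'],s['torque'],s['joint_positions'].round(2))
M=R.from_quat(s['eef_rot']).as_matrix(); print(np.degrees(np.arctan2(M[1,0],M[0,0])))
E
```

```text
[ 0.51260016 -0.230218    0.13966617] [ 3.34702824 -1.47884412  2.55565517] [-0.35289974 -0.6008245  -0.07523338] [-0.34  0.32  0.82  1.77 -0.26  1.16 -0.38]
36.13794482793994
```

Emit:
carry_out(steps=[[[0,0,0,0,0,0.04],[0,0,0,0,0,0.08],[0,0,0,0,0,0.12],[0,0,0,0,0,0.16],[0,0,0,0,0,0.2],[0,0,0,0,0,0.24],[0,0,0,0,0,0.28],[0,0,0,0,0,0.31],[0,0,0,0,0,0.31],[0,0,0,0,0,0.31]]])

```text
time: 12.6
ee_pos: [0.5126, -0.2303, 0.1397]
eef_rot: [0.987, 0.161, 0.0, 0.0]
ft_force: [3.5, -2.9, 1.8]
width: 0.0513
grip_force: 30.0
```

```bash
python3 - <<'E'
from h import *
s=r.read_state(); print(s['ee_pos'],s['ft_force'],s['torque'])
M=R.from_quat(s['eef_rot']).as_matrix(); print(np.degrees(np.arctan2(M[1,0],M[0,0])))
E
```

```text
[ 0.51262717 -0.23030686  0.13965547] [ 3.51000073 -2.93257877  1.83841571] [-0.80858242 -0.70405951  0.02148789]
18.585920432884777
```

Emit:
carry_out(steps=[[[0,0,0,0,0,0.02],[0,0,0,0,0,0.04],[0,0,0,0,0,0.06],[0,0,0,0,0,0.06],[0,0,0,0,0,0.06]]])

```text
time: 13.02
ee_pos: [0.5126, -0.2301, 0.1396]
eef_rot: [0.991, 0.131, 0.0, 0.0]
ft_force: [3.2, -3.7, 2.8]
width: 0.0512
grip_force: 30.0
```

```bash
cat > st.py <<'E'
from h import *
s=r.read_state(); print(s['ee_pos'],s['ft_force'],s['torque'])
M=R.from_quat(s['eef_rot']).as_matrix(); print(np.degrees(np.arctan2(M[1,0],M[0,0])))
E
python3 st.py
```

```text
[ 0.51259242 -0.23007041  0.1396057 ] [ 3.16808543 -3.6701886   2.79984444] [-0.87664308 -0.61106027  0.01121466]
15.073737181460348
```

Emit:
carry_out(steps=[[[0,0,0,0,0,0.015],[0,0,0,0,0,0.03],[0,0,0,0,0,0.03],[0,0,0,0,0,0.03]]])

```text
time: 13.35
ee_pos: [0.5126, -0.2298, 0.1396]
eef_rot: [0.993, 0.116, 0.0, -0.0]
ft_force: [2.3, -2.7, 4.2]
width: 0.0518
grip_force: 30.0
```

```bash
python3 st.py; python3 - <<'E'
from h import *
S=r.camera_params("scene"); im=r.camera("scene")[:,:,::-1]; u=pix(S,(.5125,-.2293,.14)).astype(int)
cv2.imwrite("pics/s5c.png",cv2.resize(im[u[1]-35:u[1]+35,u[0]-35:u[0]+35],(600,600),interpolation=cv2.INTER_CUBIC))
E
```

```text
[ 0.51259453 -0.2298322   0.13961068] [ 2.27049979 -2.73035921  4.2447066 ] [-0.70771146 -0.39929253 -0.07300633]
13.329913541435175
```

View pics/s5c.png

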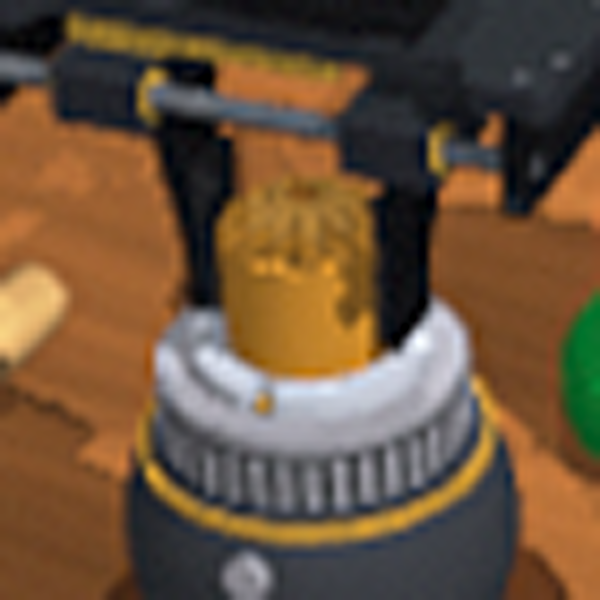

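The brass pin shows in a flange notch at about (263,402) in the crop. Comparing its position with the earlier picture to see whether the head was dragged and whether the pin is up.

```bash
python3 - <<'E'
from h import *
S=r.camera_params("scene"); im=r.camera("scene")[:,:,::-1]; cv2.imwrite("pics/s6.png",im)
pts={}
for f in ("s4","s6"):
    a=cv2.imread(f"pics/{f}.png"); g=cv2.cvtColor(a,cv2.COLOR_BGR2HSV)
    m=cv2.inRange(g,(12,110,110),(32,255,255)); sub=m[203:217,243:260]
    ys,xs=np.nonzero(sub); print(f,list(zip(xs+243,ys+203)))
    sat=g[205:214,244:258,1]; print(sat)
for yaw in (12,8,4,0):
    t=np.radians(yaw); print(yaw,[pix(S,(.5125+.0315*np.cos(t),-.2293+.0315*np.sin(t),z)).round(1) for z in (.125,.1285)])
E
```

```text
s4 [(np.int64(250), np.int64(209)), (np.int64(251), np.int64(209)), (np.int64(250), np.int64(210)), (np.int64(251), np.int64(210))]
[[ 15  17  12  15  13  13  22  13  17   9  16  13  20  14]
 [ 15  15  15  16  14  16  14  34  16  14  17  17  30  17]
 [ 14  18  14  11  11  15  22  41  19  23  17  13  17  13]
 [ 15  15  14  14  17  24  46  32  26  16  16  11  13  14]
 [ 15  13  12  14  21  10 142 133   7  13  14  14  13  16]
 [ 13  14  13  14  18  26 175 112   7  16  14  16  17  13]
 [ 14  14  16  13  17  12  47  26  12  16  13  14  14  13]
 [ 13  14  12  13  15  16  22  21  17  16  17  14  15  12]
 [ 12   8  12  14  16  20  16  13  14  14  14  14  13  16]]
s6 [(np.int64(247), np.int64(203)), (np.int64(248), np.int64(203)), (np.int64(249), np.int64(203)), (np.int64(250), np.int64(203)), (np.int64(251), np.int64(203)), (np.int64(252), np.int64(203)), (np.int64(253), np.int64(203)), (np.int64(254), np.int64(203)), (np.int64(255), np.int64(203)), (np.int64(256), np.int64(203)), (np.int64(257), np.int64(203)), (np.int64(258), np.int64(203)), (np.int64(259), np.int64(203)), (np.int64(248), 
[... 1132 characters left out ...]
2 221 215 208 209 203 202 207]
 [ 20  23  20  24  21   8  42 134 180 192 226 228 233 206]
 [ 23  23  21  22  25  30  28  14  29  18  36  46  48  25]
 [ 19  19  23  21  22  29   6  19  33  31  31  31  32  26]
 [ 15  13  19  19  25  11 113  85  23  24  23  25  25  22]
 [ 14  14  13  15  20  26 188 110  20  24  20  24  25  20]
 [ 14  15  13  11  13  11  29   9  20  18  18  19  19  20]
 [ 15  16  15  11  15  17  18  20  16  14  14  15  14  16]
 [ 13  13  12  13  14  17  13  16  16  17  16  16  13  15]]
12 [array([250. , 209.8]), array([249.9, 208.6])]
8 [array([249.2, 209.6]), array([249.1, 208.4])]
4 [array([248.5, 209.4]), array([248.4, 208.2])]
0 [array([247.8, 209.1]), array([247.7, 208. ])]
```

The pin sits at the same pixels as when it was up at the start, so it is locked and the head has not moved. Releasing and rising.

Emit:
carry_out(steps=[[[0,0,0,0,0,0],[0,0,0,0,0,0],[0,0,0,0,0,0],[0,0,0,0,0,0],[0,0,0,0,0,0],[0,0,0,0,0,0],[0,0,-1,0,0,0],[0,0,-3,0,0,0],[0,0,-6,0,0,0],[0,0,-9,0,0,0],[0,0,-11,0,0,0],[0,0,-12,0,0,0],[-5,0,-12,0,0,0],[-7,0,-12,0,0,0],[-7,0,-12,0,0,0]]], hand=-1)

```text
time: 14.7
ee_pos: [0.4396, -0.2492, 0.2594]
eef_rot: [0.994, 0.113, -0.0, -0.001]
ft_force: [0.8, -0.6, -0.0]
width: 0.0872
grip_force: 0.0
```

```bash
python3 - <<'E'
from h import *
s=r.read_state(); print(s['time'],s['ee_pos'],s['ft_force'],s['width'])
P=r.camera_params("wrist"); im=r.camera("wrist")[:,:,::-1]; u=pix(P,(.5125,-.2293,.14)).astype(int); print(u)
x0=max(0,u[0]-70); y0=max(0,u[1]-70); a=cv2.resize(im[y0:u[1]+70,x0:u[0]+70],None,fx=4,fy=4,interpolation=cv2.INTER_CUBIC)[:600,:560]
cv2.imwrite("pics/w7.png",a)
S=r.camera("scene")[:,:,::-1]; cv2.imwrite("pics/s7c.png",cv2.resize(S[162:232,219:289],(600,600),interpolation=cv2.INTER_CUBIC))
E
```

```text
14.7 [ 0.43959117 -0.24917492  0.25944512] [ 0.7632047  -0.64344821 -0.0330398 ] 0.08722961707875654
[320 126]
```

View pics/w7.png

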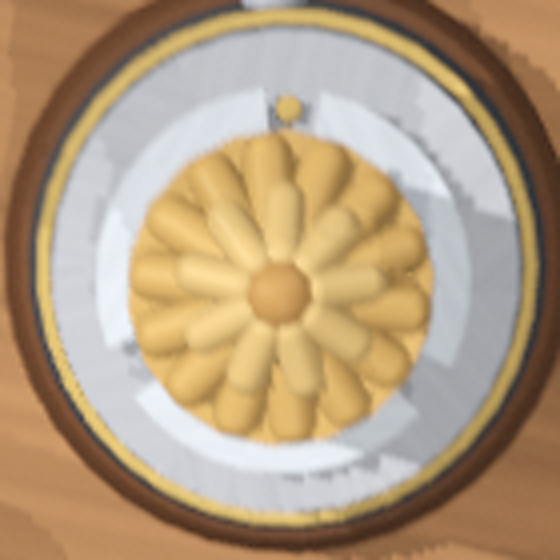

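View pics/s7c.png

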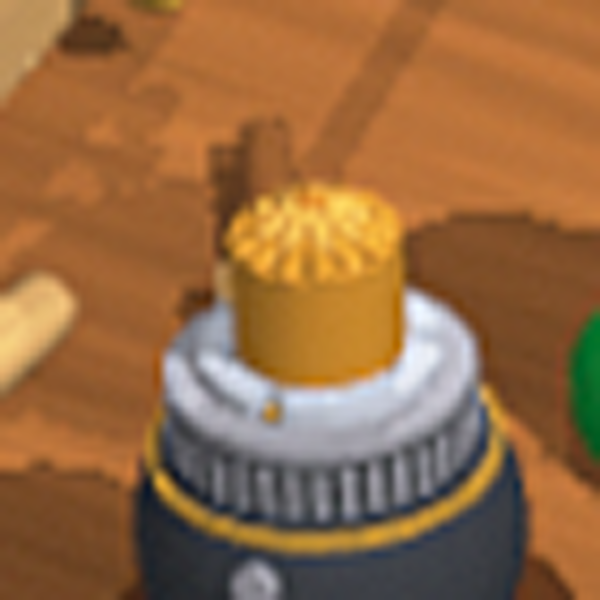

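The wrist crop shows the boss concentric on the head, with the brass pin at (288,107) whole and inside a flange notch, casting a shadow. The scene crop shows the boss upright, the flange flat and the gripper clear. Handing in.

```bash
python3 -c "
from bench import r
print(r.close_job())"
```

```text
the job is handed in; nothing more can be done
None
```

The honey chrysanthemum boss is mounted in the dark ball vise, with its flange flat on the head and the lock pin up in a notch in the last pictures; I let go and handed the job in at about 15 s, and no verdict was returned.

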